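# Sweep the stray tea lights into the display bay

## Robot

A 6-joint arm with a two-finger parallel gripper is mounted at the origin on the work surface. World frame = base frame: x ahead of the robot, y to its left, z up, the work surface at z = 0. Lengths are in m, angles in rad, forces in N, time in s.
With the tool pointing down it reaches from about 0.35 to 0.85 m from the base axis. Payload 8.1 kg.
Tool frame: the origin (TCP) lies at the very end of the fingers, on their centre line; the grasp point (between the pads) lies 19 mm behind it; z points along the fingers, y is the line along which they close (so a half turn about z gives the same grasp; the last joint's range is limited). The gripper opens to 93 mm and grips with 3 to 60 N. Pads are 15 mm wide; open, the fingers measure 128 mm over their backs; the gripper's body (75 mm by 188 mm) begins 65 mm behind the grasp point.
Start: joints at [-1.39, 0.13, 1.488, -0, 1.523, -0.085], TCP at [0.158, -0.579, 0.219] pointing down, gripper open.
Joint ranges: [-2.96, 2.96], [-0.89, 2.26], [0.02, 2.5], [-1.34, 4.48], [0, 2.73], [-2.66, 2.66]. Speed limits (rad/s): [2.39, 2.39, 2.79, 3.14, 3.14, 3.14].

## Interface

Orientations are given as a rotation vector (axis times angle).
In Python, from plant import robot, imaging gives the robot as it stands.
- The arm moves only by the tool jog_arm, never from a script. Its argument "rows" is a list of rows, each a list of 2 entries, a list of its own where there are three numbers: the shift along the tool's x, y, z each as a share of 0.2 m, from -1 to 1, then the turn, a rotation vector about the tool's x, y, z each as a share of pi/2 rad, from -1 to 1. A call has 1 to 5 rows; each row is the pose to reach, as a shift and turn from the pose commanded when the call began, along the tool's axes at that moment; what a row does not reach only later rows make up. A row lasts 1/10 s, in which the tool goes at most 50 mm and 8.59 degrees, less where a joint would pass 70% of its speed; a pose out of reach is approached as far as the arm can. A call with a number of a shift or a turn outside -1 to 1 is refused whole. A call with a gripper value outside its range is refused whole. "hand" is the closure, from -1 (fully open) to 1 (shut), set as the call begins (left out, the last holds). The fingers move at their own pace and stop on an object; "squeeze" is the grip in N (left out, the last holds). Time passes only in rows, so rows that repeat a pose let the fingers close. It gives the time, the measured TCP pose, the force, the opening and the grip force at its end, in the units of the state.
- robot.read_state(): the state, without advancing time (a new reading comes with each control period).
- imaging.read_camera(name): name is "scene" or "top" or "wrist"; returns a dict with "frame" (420x560x3 uint8, red, green, blue), "vertical_fov" (degrees; the focal length in pixels is half the picture's height over the tangent of half this angle, whatever the lens; pixels are square), "cx", "cy" (the principal point, pixels), "R" (3x3) and "t" (3): a world point X has camera coordinates R X + t. Camera axes: x right, y down, z forward; pixel columns grow to the right and rows downward; lengths in m; the calibration is good to about 2 mm. A picture is of the moment at which its call begins. There is no depth.
- robot.close_job(): hands the job in; it is judged then, once.
The state is a dict: "t": time; "q": joint angles; "dq": joint speeds; "joint_torque": joint torques, N m; "tool_pos": TCP position; "orientation": TCP orientation; "force": force on the tool from outside, world axes, zero at the start; "wrist_torque": the same for the moment, N m; "opening": finger opening in m; "gripper_force": force on a finger pad.
Only numpy, scipy, OpenCV 4.12 (cv2) and the standard library are available. Lean on these libraries where they do the work, as an engineer would, in place of code of your own. Each camera call takes 0.05 s, during which the arm holds its last target. There are 200 camera calls.

## Task

Three tea lights lie strewn on the shop counter: with the fingertips, gently slide them along the counter through the open side of the three-sided wooden bay until every one lies wholly inside it, standing flat. Only push them: do not grip, lift, flick or press hard on them. Leave the miniature house, the votive candle, the lidded jar and the glass globe where they stand, and finish with the hand clear of everything.

Things in the scene. Friction and masses are not known exactly. Their poses are not given: they have to be found in the camera images.
- bay: Bay of pale wooden rails on three sides of a cork floor level with the counter; fixed. Origin: centre of the floor, at counter height. Clear inside 120 mm along its x, 220 mm along its y; rails 25 mm high, 12 mm thick on the +x side (back) and both y sides. Its -x side is open, without a sill: the mouth is at x = -60 mm in its frame, roughly facing the robot. Place and yaw vary.
- tealight1: Tea light: a plain candle in a low round aluminium cup, 38 mm diameter, 18 mm high (a 7 mm limp wick on top cannot be felt), about 18 g, slides freely on the counter. Origin at the centre of its underside, z up. It starts on the counter in front of the bay's mouth (between robot and bay). All three are alike.
- tealight2: Tea light: a plain candle in a low round aluminium cup, 38 mm diameter, 18 mm high (a 7 mm limp wick on top cannot be felt), about 18 g, slides freely on the counter. Origin at the centre of its underside, z up. It starts on the counter in front of the bay's mouth (between robot and bay). All three are alike.
- tealight3: Tea light: a plain candle in a low round aluminium cup, 38 mm diameter, 18 mm high (a 7 mm limp wick on top cannot be felt), about 18 g, slides freely on the counter. Origin at the centre of its underside, z up. It starts on the counter in front of the bay's mouth (between robot and bay). All three are alike.
- house: Miniature house, loose, white walls 34 x 30 mm with a clay-coloured gable roof about 42 x 42 mm, 52 mm high overall. Origin at the centre of its underside. Stands at one end of the row of tea lights; not to be moved.
- votive: Plain white votive candle, loose, upright cylinder 48 mm diameter, 50 mm high. Origin at the centre of its underside. Stands at the other end of the row; not to be moved.
- jar: Large ribbed candle jar with a wooden lid, loose, 100 mm diameter, 82 mm high. Origin at the centre of its underside. Stands well to the left (+y); not to be moved.
- globe: Clear glass globe with little trees, on a round wooden foot 100 mm diameter, 101 mm high overall, loose. Origin at the centre of its underside. Stands well to the right (-y); not to be moved.
Things that resemble listed ones, but are neither listed nor needed, are in the scene too. Leave any red look-alike of the tealight2 alone. Leave any blue look-alike of the tealight3 alone.

How it is judged:
At the end, for the whole second after the job is handed in: All three tea lights lie on the bay's floor between its rails, no part of them more than 3 mm out past the open side, flat (within 0.15 rad) and at rest; house, votive, jar and globe are within 15 mm of where they started (x of tealight1 in the frame of bay between -0.044 and 0.06 m and y of tealight1 in the frame of bay between -0.11 and 0.11 m and height (world z) of each of tealight1, tealight2, tealight3 below 0.006 m and angle between each of tealight1, tealight2, tealight3's own z axis and vertical below 0.15 rad and linear speed of each of tealight1, tealight2, tealight3 below 0.02 m/s and x of tealight2 in the frame of bay between -0.044 and 0.06 m and y of tealight2 in the frame of bay between -0.11 and 0.11 m and x of tealight3 in the frame of bay between -0.044 and 0.06 m and y of tealight3 in the frame of bay between -0.11 and 0.11 m and distance of each of house, votive, jar, globe from where it was at the start of the episode below 0.015 m); the robot touches nothing.
It fails at once if a tea light is lifted (underside centre more than 10 mm above the counter) (height (world z) of any of tealight1, tealight2, tealight3 above 0.01 m).
It fails at once if a tea light is tipped over (more than 0.6 rad) (angle between any of tealight1, tealight2, tealight3's own z axis and vertical above 0.6 rad).
It fails at once if a tea light is gripped, squeezed or pressed hard (more than 15 N from the fingers) (contact force between the fingers and tealight1 above 15 N or contact force between the fingers and tealight2 above 15 N or contact force between the fingers and tealight3 above 15 N).
It fails at once if a tea light is flicked (faster than 0.6 m/s) (linear speed of any of tealight1, tealight2, tealight3 above 0.6 m/s).
It fails at once if the house, votive, jar or globe is disturbed (moved more than 15 mm) (distance of any of house, votive, jar, globe from where it was at the start of the episode above 0.015 m).
It also fails if it takes over 72 s, if anything falls off the work surface, if the arm or the gripper's body presses on something with over 40 N, if the wrist force passes 120 N, or if a joint passes its speed limit or range.

## Working session

There is one attempt and no reset: what is moved stays moved. The work goes in short steps, Python scripts to look and compute and a tool call to move; the robot and the scene stay as the last step left them, time stands still between calls to the robot, and variables do not carry over. Pictures are saved under pics/ and viewed, at most 10 in all, crops included, and the job is handed in when it is done.

Besides the shell and the picture viewer there is one more tool, called after "Request:" in YAML: its name, and indented under it one key for each argument. jog_arm: Moves the arm, as the interface text tells. Its arguments: {"type":"object","properties":{"rows":{"type":"array"},"hand":{"type":"number"},"squeeze":{"type":"number"}},"required":["rows"]}

```bash
mkdir -p pics
cat > h.py <<'E'
import numpy as np, cv2
from plant import robot, imaging
def pose():
    s=robot.read_state(); return np.array(s['tool_pos']),cv2.Rodrigues(np.array(s['orientation'],float))[0],s
def cam(n):
    return imaging.read_camera(n)
def world(c,u,v,z=0.):
    f=c['frame'].shape[0]/2/np.tan(np.radians(c['vertical_fov'])/2)
    R=np.array(c['R']);t=np.array(c['t'])
    d=R.T@np.array([(u-c['cx'])/f,(v-c['cy'])/f,1]);o=-R.T@t
    return (o+d*(z-o[2])/d[2])
E
python3 - <<'E'
from h import *
import pickle
for n in ['top','scene']:
    c=cam(n); pickle.dump(c,open(n+'.pkl','wb'))
    cv2.imwrite(f'pics/{n}0.png',cv2.resize(c['frame'][:,:,::-1],(800,600),interpolation=cv2.INTER_CUBIC))
    print(n,c['vertical_fov'],c['cx'],c['cy'],-np.array(c['R']).T@c['t'])
p,R,s=pose();print(p,R.round(3),s['t'],s['opening'])
E
```

```text
top 55.15941027192358 283.5389658888037 210.88601478713568 [ 0.40116386 -0.00938902  0.94060474]
scene 51.66130208446612 287.60417788421825 210.98189931592364 [1.07355507 0.44851724 0.63653367]
[ 0.15755132 -0.57841502  0.21769899] [[ 0.965  0.263 -0.   ]
 [ 0.263 -0.965  0.002]
 [ 0.    -0.002 -1.   ]] 0.1 0.0929892606310046
```

View pics/top0.png

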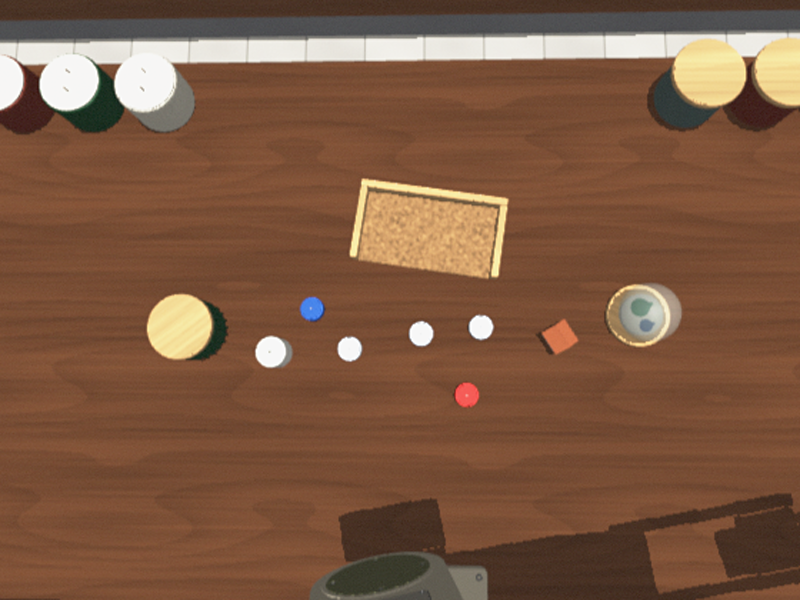

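View pics/scene0.png

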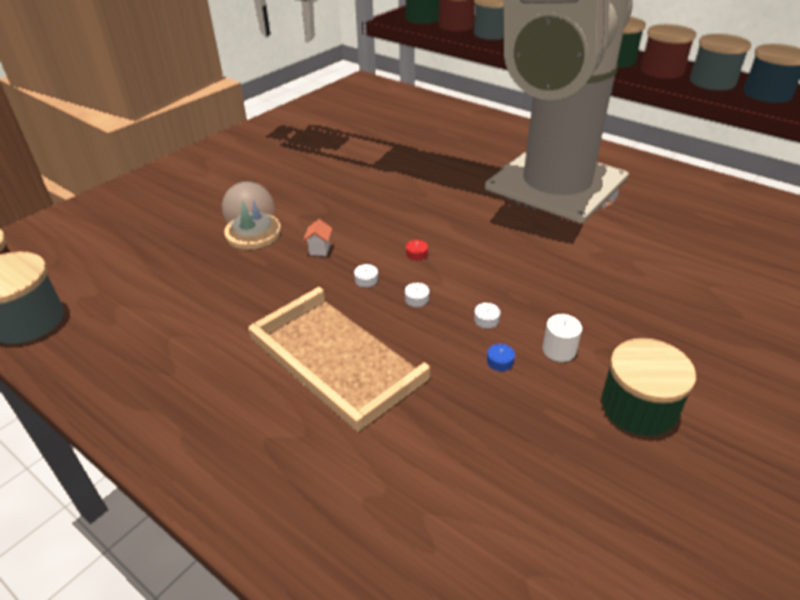

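The top view (800x600) shows five tea-light-sized discs. The white ones at (349,348), (421,333) and (481,327) match the plain candles in aluminium cups. The red one (467,394) and the blue one (312,309) are look-alikes to leave alone. The votive is at (273,352), the house at (560,337), the bay mouth runs from (356,258) to (493,277), and the jar and globe are far out. I'll confirm this in one enlarged crop.

Run:
```python
from h import *
import pickle
c=pickle.load(open('top.pkl','rb')); im=c['frame']
x0,y0=165,110
cv2.imwrite('pics/crop.png',cv2.resize(im[y0:290,x0:430][:,:,::-1],None,fx=3,fy=3,interpolation=cv2.INTER_CUBIC))
hsv=cv2.cvtColor(im,cv2.COLOR_RGB2HSV)
m=((hsv[...,1]<60)&(hsv[...,2]>150)).astype('uint8')
col=((hsv[...,1]>170)&(hsv[...,2]>120)&((hsv[...,0]>100)|(hsv[...,0]<9))).astype('uint8')
for mm,nm in((m,'w'),(col,'c')):
    n,l,st,ce=cv2.connectedComponentsWithStats(mm)
    for i in range(1,n):
        if st[i,4]>60 and 180<ce[i][1]<300: print(nm,st[i],ce[i].round(1),world(c,*ce[i],.018).round(4),world(c,*ce[i],.05).round(4))
for u,v in [(356,258),(493,277)]: print(world(c,u*.7,v*.7,0).round(4))
for u,v in [(362,180),(508,199),(500,277),(351,255)]: print('rail top',world(c,u*.7,v*.7,.025).round(4))
```

```text
w [436 201  41  36 886] [457. 218.] [ 0.5041 -0.3748  0.018 ] [ 0.5005 -0.3621  0.05  ]
w [328 220  18  18 235] [336.3 228.6] [ 0.4788 -0.1006  0.018 ] [ 0.4761 -0.0974  0.05  ]
w [286 225  18  17 231] [294.4 233.1] [ 0.4681 -0.0046  0.018 ] [ 0.4658 -0.0048  0.05  ]
w [179 235  22  23 387] [189.3 245.8] [0.4378 0.2377 0.018 ] [0.4366 0.2291 0.05  ]
w [236 236  17  17 236] [244.1 243.8] [0.4431 0.1108 0.018 ] [0.4416 0.1067 0.05  ]
c [211 209  16  15 176] [218.3 216.1] [0.5069 0.1724 0.018 ] [0.5033 0.1661 0.05  ]
[0.5946 0.1039 0.    ]
[ 0.5626 -0.1239  0.    ]
rail top [0.7211 0.0932 0.025 ]
rail top [ 0.6877 -0.147   0.025 ]
rail top [ 0.5583 -0.132   0.025 ]
rail top [0.5945 0.1091 0.025 ]
```

View pics/crop.png

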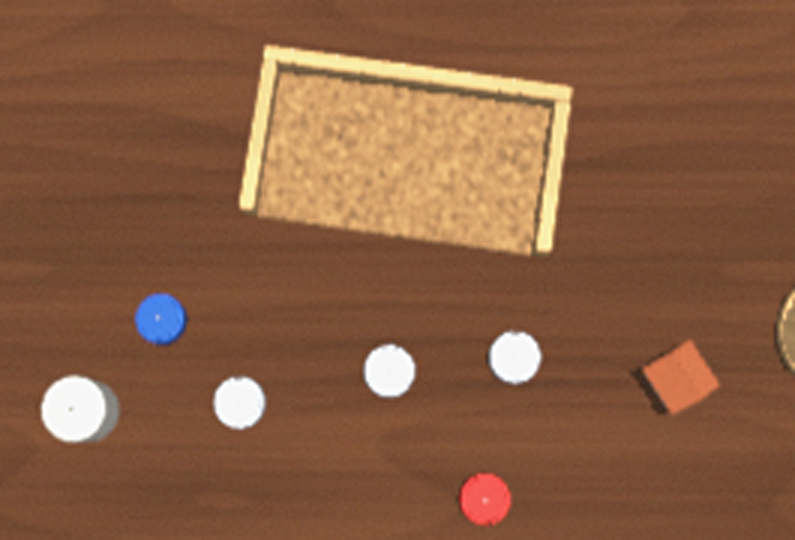

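The crop confirms it: the three plain white lights at crop (239,402), (389,371) and (515,357) are the targets. The blue one (160,319) and the red one (486,499) stay put. I'll push each light with the fingers about 20 mm apart as a cradle, in the order C, B, A. First I travel there.

Request:
jog_arm:
  rows:
    - [[0.9,-0.85,0],[0,0,0]]
    - [[0.9,-0.85,0],[0,0,0]]
    - [[0.9,-0.85,0],[0,0,0]]
    - [[0.9,-0.85,0],[0,0,0]]
    - [[0.9,-0.85,0],[0,0,0]]
  hand: 0.57
  squeeze: 5

```text
t: 0.6
tool_pos: [0.2872, -0.3655, 0.2182]
orientation: [-3.113, -0.416, 0.0]
force: [1.4, 0.6, -0.3]
opening: 0.0577
gripper_force: 0.0
```

Request:
jog_arm:
  rows:
    - [[0.9,-0.85,0.2],[0,0,0]]
    - [[0.9,-0.85,0.2],[0,0,0]]
    - [[0.9,-0.85,0.2],[0,0,0]]
    - [[0.9,-0.85,0.2],[0,0,0]]
    - [[0.9,-0.85,0.2],[0,0,0.029]]

```text
t: 1.1
tool_pos: [0.4157, -0.155, 0.1783]
orientation: [3.122, 0.345, 0.0]
force: [0.5, -0.6, 0.2]
opening: 0.0212
gripper_force: 0.0
```

```bash
cat >> h.py <<'E'
BO=np.array([.6355,-.0185]);YAW=-.135
def b2w(x,y):
    c,s=np.cos(YAW),np.sin(YAW);return BO+np.array([c*x-s*y,s*x+c*y])
def w2b(p):
    c,s=np.cos(YAW),np.sin(YAW);d=np.array(p)[:2]-BO;return np.array([c*d[0]+s*d[1],-s*d[0]+c*d[1]])
def go(x,y,z,yaw):
    "units for jog_arm to reach world pose from here"
    p,R,s=pose(); d=R.T@(np.array([x,y,z])-p)/.2
    y0=np.arctan2(R[1,0],R[0,0]); print('pos',p.round(4),'yaw',round(y0,3),'open',s['opening'],'shift',d.round(3),'turnz',round(-(yaw-y0)/(np.pi/2),3))
E
python3 - <<'E'
from h import *
go(.444,-.1085,.006,.22)
for n,p in dict(A=(.443,.111),B=(.468,-.0046),C=(.479,-.1006)).items(): print(n,w2b(p).round(4))
E
```

```text
pos [ 0.4157 -0.155   0.1783] yaw 0.22 open 0.021223854136518484 shift [ 0.188 -0.196  0.862] turnz -0.0
A [-0.2082  0.1024]
B [-0.1678 -0.0088]
C [-0.144  -0.1024]
```

Request:
jog_arm:
  rows:
    - [[0.1,-0.1,0.2],[0,0,0]]
    - [[0.18,-0.19,0.4],[0,0,0]]
    - [[0.19,-0.195,0.6],[0,0,0]]
    - [[0.19,-0.195,0.77],[0,0,0]]
    - [[0.19,-0.195,0.85],[0,0,0]]

```text
t: 1.6
tool_pos: [0.441, -0.1091, 0.0048]
orientation: [-3.12, -0.347, 0.008]
force: [-0.3, 1.2, 0.3]
opening: 0.0198
gripper_force: 0.0
```

Run:
```python
from h import *
import pickle
c=cam('top'); pickle.dump(c,open('t1.pkl','wb'))
cv2.imwrite('pics/t1.png',cv2.resize(c['frame'][110:290,165:430][:,:,::-1],None,fx=3,fy=3,interpolation=cv2.INTER_CUBIC))
c=cam('wrist');cv2.imwrite('pics/w1.png',c['frame'][:,:,::-1])
e=b2w(.010,-.045)-np.array([.0237*.976,.0237*.218]); go(*e,.008,.22)
```

```text
pos [ 0.4408 -0.1093  0.0055] yaw 0.221 open 0.01972852161552814 shift [ 0.899 -0.002 -0.018] turnz 0.0
```

View pics/w1.png

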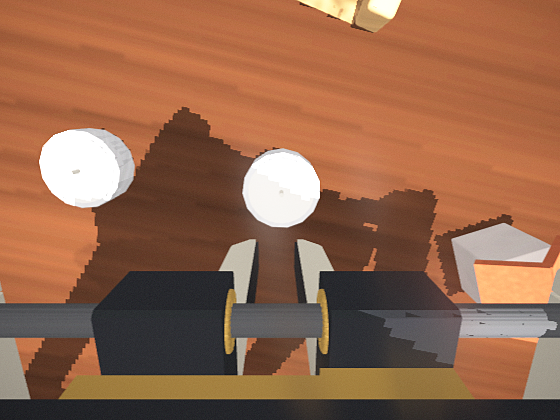

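The wrist view shows light C at (281,188), centred ahead of the finger gap at (277,250). The house is off to the right (510,260) and light B to the left (85,168). Pushing now.

Request:
jog_arm:
  rows:
    - [[0.03,0,-0.01],[0,0,0]]
    - [[0.07,0,-0.01],[0,0,0]]
    - [[0.12,0,-0.01],[0,0,0]]
    - [[0.18,0,-0.01],[0,0,0]]
    - [[0.24,0,-0.01],[0,0,0]]

```text
t: 2.2
tool_pos: [0.4925, -0.1001, 0.0116]
orientation: [3.122, 0.345, 0.002]
force: [-0.6, 0.3, -0.1]
opening: 0.0202
gripper_force: 0.2
```

Request:
jog_arm:
  rows:
    - [[0.06,0,0],[0,0,0]]
    - [[0.12,0,0],[0,0,0]]
    - [[0.18,0,0],[0,0,0]]
    - [[0.24,0,0],[0,0,0]]
    - [[0.3,0,0],[0,0,0]]

```text
t: 2.7
tool_pos: [0.551, -0.0867, 0.0113]
orientation: [3.122, 0.346, 0.002]
force: [-1.0, -0.4, 0.9]
opening: 0.02
gripper_force: 0.2
```

```bash
cat >> h.py <<'E'
def lights():
    c=cam('top'); im=c['frame'];hsv=cv2.cvtColor(im,cv2.COLOR_RGB2HSV)
    m=((hsv[...,1]<60)&(hsv[...,2]>150)).astype('uint8')
    n,l,st,ce=cv2.connectedComponentsWithStats(m)
    for i in range(1,n):
        if 100<st[i,4]<900 and 120<ce[i][1]<300 and 170<ce[i][0]<480:
            p=world(c,*ce[i],.018);print(st[i][2:],p.round(4),'bay',w2b(p).round(4))
E
python3 - <<'E'
from h import *
lights()
e=b2w(.010,-.045)-np.array([.0237*.976,.0237*.218]); go(*e,.008,.22)
E
```

```text
[ 41  37 872] [ 0.5037 -0.3744  0.018 ] bay [-0.0827 -0.3704]
[ 22  23 386] [0.4378 0.2377 0.018 ] bay [-0.2304  0.2272]
[ 17  17 235] [0.443  0.1108 0.018 ] bay [-0.2081  0.1022]
pos [ 0.5526 -0.0865  0.0117] yaw 0.221 open 0.019803269558034357 shift [ 0.329 -0.013  0.019] turnz 0.0
```

Request:
jog_arm:
  rows:
    - [[0.06,0,0.01],[0,0,0]]
    - [[0.12,0,0.015],[0,0,0]]
    - [[0.18,0,0.015],[0,0,0]]
    - [[0.24,0,0.015],[0,0,0]]
    - [[0.28,0,0.015],[0,0,0]]

```text
t: 3.25
tool_pos: [0.6052, -0.0745, 0.0081]
orientation: [3.122, 0.346, 0.001]
force: [-0.1, 0.4, -0.4]
opening: 0.02
gripper_force: 0.1
```

Request:
jog_arm:
  rows:
    - [[0.03,0,0],[0,0,0]]
    - [[0.045,0,0],[0,0,0]]
    - [[0.05,0,0],[0,0,0]]
    - [[0.0,0,0],[0,0,0]]
    - [[-0.1,0,0],[0,0,0]]

```text
t: 3.75
tool_pos: [0.5842, -0.0792, 0.0079]
orientation: [3.122, 0.346, 0.001]
force: [-0.8, -0.2, 0.2]
opening: 0.0201
gripper_force: 0.0
```

Request:
jog_arm:
  rows:
    - [[-0.2,0,-0.05],[0,0,0]]
    - [[-0.3,0,-0.25],[0,0,0]]
    - [[-0.4,0,-0.4],[0,0,0]]
    - [[-0.5,0,-0.4],[0,0,0]]
    - [[-0.6,0,-0.4],[0,0,0]]

```text
t: 4.25
tool_pos: [0.4665, -0.1059, 0.089]
orientation: [3.121, 0.345, 0.004]
force: [0.1, -0.7, -0.3]
opening: 0.0201
gripper_force: 0.0
```

Run:
```python
from h import *
lights()
b=w2b((.468,-.0046)); g=np.array([.012,.010]); d=g-b; a=np.arctan2(d[1],d[0])+YAW; u=np.array([np.cos(a),np.sin(a)])
st=b2w(*b)-.036*u; print(a,np.linalg.norm(d)); go(*st,.008,a)
c=cam('wrist');cv2.imwrite('pics/w2.png',c['frame'][:,:,::-1])
```

```text
[ 17  16 218] [ 0.6362 -0.0649  0.018 ] bay [ 0.007  -0.0459]
[ 11  17 146] [0.4679 0.001  0.018 ] bay [-0.1687 -0.0032]
[ 22  23 387] [0.4378 0.2376 0.018 ] bay [-0.2304  0.2272]
[ 17  17 236] [0.4431 0.1108 0.018 ] bay [-0.2081  0.1023]
-0.03100794128519868 0.1808236424005281
pos [ 0.4635 -0.106   0.0876] yaw 0.22 open 0.020121540888450366 shift [-0.041 -0.535  0.398] turnz 0.16
```

View pics/w2.png

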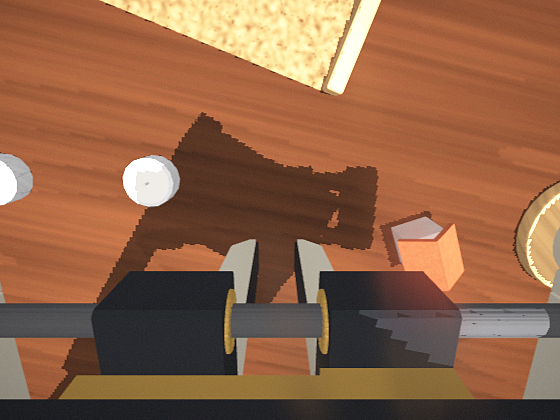

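C now lies inside the bay, at bay (0.007,-0.046). The wrist view shows B at (151,181), undisturbed. Next I go behind B.

Request:
jog_arm:
  rows:
    - [[-0.1,-0.2,0],[0,0,0.08]]
    - [[-0.1,-0.4,0],[0,0,0.16]]
    - [[-0.05,-0.535,0.05],[0,0,0.16]]
    - [[-0.05,-0.535,0.2],[0,0,0.16]]
    - [[-0.05,-0.535,0.35],[0,0,0.16]]

```text
t: 4.85
tool_pos: [0.4351, -0.0022, 0.0176]
orientation: [3.141, -0.046, 0.005]
force: [0.3, -0.0, 0.2]
opening: 0.02
gripper_force: 0.0
```

Run:
```python
from h import *
lights()
b=w2b((.468,-.0046)); g=np.array([.012,.010]); d=g-b; a=np.arctan2(d[1],d[0])+YAW; u=np.array([np.cos(a),np.sin(a)])
go(*(b2w(*b)-.036*u),.008,a);go(*(b2w(*g)-.0237*u),.008,a)
```

```text
[ 17  16 219] [ 0.636  -0.0649  0.018 ] bay [ 0.0067 -0.046 ]
[ 41  36 885] [ 0.5035 -0.3745  0.018 ] bay [-0.0829 -0.3705]
[ 22  23 387] [0.4378 0.2377 0.018 ] bay [-0.2304  0.2272]
pos [ 0.4308 -0.0021  0.0122] yaw -0.03 open 0.020625081941348156 shift [0.006 0.007 0.021] turnz 0.001
pos [ 0.4308 -0.0021  0.0122] yaw -0.03 open 0.020625081941348156 shift [0.972 0.008 0.016] turnz 0.001
```

Request:
jog_arm:
  rows:
    - [[0.03,0.007,0.01],[0,0,0]]
    - [[0.07,0.007,0.015],[0,0,0]]
    - [[0.12,0.007,0.015],[0,0,0]]
    - [[0.18,0.007,0.015],[0,0,0]]
    - [[0.24,0.007,0.015],[0,0,0]]

```text
t: 5.4
tool_pos: [0.4847, -0.0065, 0.0165]
orientation: [3.141, -0.05, 0.005]
force: [-0.2, 0.6, -0.2]
opening: 0.0198
gripper_force: 0.1
```

Request:
jog_arm:
  rows:
    - [[0.06,0,0],[0,0,0]]
    - [[0.12,0,0],[0,0,0]]
    - [[0.18,0,0],[0,0,0]]
    - [[0.24,0,0],[0,0,0]]
    - [[0.3,0,0],[0,0,0]]

```text
t: 5.9
tool_pos: [0.5447, -0.0083, 0.0163]
orientation: [3.141, -0.05, 0.004]
force: [-0.2, -0.2, -0.2]
opening: 0.0201
gripper_force: 0.1
```

Run:
```python
from h import *
b=w2b((.468,-.0046)); g=np.array([.012,.010]); d=g-b; a=np.arctan2(d[1],d[0])+YAW; u=np.array([np.cos(a),np.sin(a)])
go(*(b2w(*g)-.0237*u),.008,a)
```

```text
pos [ 0.5447 -0.0083  0.0163] yaw -0.032 open 0.020128115060881427 shift [ 0.402 -0.007  0.043] turnz -0.0
```

The tips ride too high: z is 16 mm, so contact is only near the rim. I'll back off, look, and lower them.

Request:
jog_arm:
  rows:
    - [[-0.05,0,0],[0,0,0]]
    - [[-0.12,0,0],[0,0,0]]
    - [[-0.2,0,0],[0,0,0]]
    - [[-0.2,0,0.04],[0,0,0]]
    - [[-0.2,0,0.045],[0,0,0]]

```text
t: 6.4
tool_pos: [0.5018, -0.0067, 0.0054]
orientation: [-3.141, 0.049, -0.0]
force: [-0.3, -0.2, -0.2]
opening: 0.02
gripper_force: 0.0
```

Run:
```python
from h import *
lights()
b=w2b((.468,-.0046)); g=np.array([.012,.010]); d=g-b; a=np.arctan2(d[1],d[0])+YAW; u=np.array([np.cos(a),np.sin(a)])
go(*(b2w(*g)-.0237*u),.008,a)
c=cam('wrist');cv2.imwrite('pics/w3.png',c['frame'][:,:,::-1])
```

```text
[ 41  37 882] [ 0.5034 -0.3744  0.018 ] bay [-0.083  -0.3705]
[ 22  23 386] [0.4379 0.2376 0.018 ] bay [-0.2303  0.2272]
pos [ 0.5022 -0.0067  0.0056] yaw -0.031 open 0.01992158906460514 shift [ 0.615 -0.006 -0.012] turnz -0.0
```

View pics/w3.png

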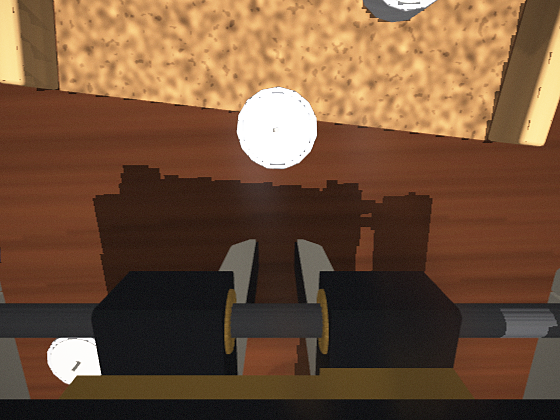

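B sits flat and centred ahead at (277,128), at the bay mouth. C is inside at (400,5). I continue the push at about 6 mm tip height.

Request:
jog_arm:
  rows:
    - [[0.08,-0.005,-0.005],[0,0,0]]
    - [[0.14,-0.005,-0.005],[0,0,0]]
    - [[0.18,-0.005,-0.005],[0,0,0]]
    - [[0.22,-0.005,-0.005],[0,0,0]]
    - [[0.27,-0.005,-0.005],[0,0,0]]

```text
t: 7.0
tool_pos: [0.5564, -0.0073, 0.0066]
orientation: [-3.141, 0.049, 0.001]
force: [0.9, -0.1, -0.1]
opening: 0.02
gripper_force: 0.1
```

Request:
jog_arm:
  rows:
    - [[0.06,0,0],[0,0,0]]
    - [[0.12,0,0],[0,0,0]]
    - [[0.18,0,0],[0,0,0]]
    - [[0.24,0,0],[0,0,0]]
    - [[0.28,0,0],[0,0,0]]

```text
t: 7.5
tool_pos: [0.613, -0.0091, 0.0067]
orientation: [-3.141, 0.049, -0.0]
force: [-0.7, 0.2, 0.6]
opening: 0.0199
gripper_force: 0.1
```

Request:
jog_arm:
  rows:
    - [[0.03,0,0],[0,0,0]]
    - [[0.05,0,0],[0,0,0]]
    - [[0.06,0,0],[0,0,0]]
    - [[0.0,0,0],[0,0,0]]
    - [[-0.1,0,0],[0,0,0]]

```text
t: 8.0
tool_pos: [0.5924, -0.0086, 0.007]
orientation: [3.141, -0.049, 0.002]
force: [-0.5, -0.4, -0.4]
opening: 0.0202
gripper_force: 0.0
```

Request:
jog_arm:
  rows:
    - [[-0.2,0,-0.05],[0,0,0]]
    - [[-0.3,0,-0.25],[0,0,0]]
    - [[-0.45,0,-0.4],[0,0,0]]
    - [[-0.6,0,-0.4],[0,0,0]]
    - [[-0.75,0,-0.4],[0,0,0]]

```text
t: 8.5
tool_pos: [0.4419, -0.0039, 0.0882]
orientation: [3.141, -0.049, 0.005]
force: [-0.2, -0.3, 0.5]
opening: 0.02
gripper_force: 0.0
```

Run:
```python
from h import *
lights()
b=w2b((.443,.1108)); g=np.array([.010,.060]); d=g-b; a=np.arctan2(d[1],d[0])+YAW; u=np.array([np.cos(a),np.sin(a)])
go(*(b2w(*b)-.038*u),.008,a)
```

```text
[ 17  17 218] [ 0.6474 -0.0081  0.018 ] bay [0.0104 0.0119]
[ 17  16 217] [ 0.6361 -0.0649  0.018 ] bay [ 0.0068 -0.0459]
[ 41  37 877] [ 0.504 -0.375  0.018] bay [-0.0824 -0.371 ]
[ 22  22 386] [0.4379 0.2377 0.018 ] bay [-0.2303  0.2273]
pos [ 0.4366 -0.0032  0.0858] yaw -0.031 open 0.019711466440332302 shift [-0.166 -0.626  0.39 ] turnz 0.188
```

B is in too, at bay (0.010,0.012). Now A.

Request:
jog_arm:
  rows:
    - [[-0.2,-0.2,0],[0,0,0.09]]
    - [[-0.2,-0.4,0],[0,0,0.188]]
    - [[-0.17,-0.62,0.05],[0,0,0.188]]
    - [[-0.17,-0.627,0.2],[0,0,0.188]]
    - [[-0.17,-0.627,0.36],[0,0,0.188]]

```text
t: 9.05
tool_pos: [0.4132, 0.1247, 0.0152]
orientation: [-3.099, 0.505, -0.005]
force: [-0.2, -1.1, -0.3]
opening: 0.0201
gripper_force: 0.0
```

Request:
jog_arm:
  rows:
    - [[0,0,0.01],[0,0,0]]
    - [[0,0,0.02],[0,0,0]]

```text
t: 9.25
tool_pos: [0.4113, 0.1224, 0.0106]
orientation: [3.099, -0.51, -0.003]
force: [-0.5, -0.2, 0.7]
opening: 0.0202
gripper_force: 0.0
```

Run:
```python
from h import *
b=w2b((.443,.1108)); g=np.array([.010,.060]); d=g-b; a=np.arctan2(d[1],d[0])+YAW; u=np.array([np.cos(a),np.sin(a)])
go(*(b2w(*b)-.038*u),.007,a);go(*(b2w(*g)-.0237*u),.007,a)
c=cam('wrist');cv2.imwrite('pics/w4.png',c['frame'][:,:,::-1])
```

```text
pos [0.4113 0.1224 0.0106] yaw -0.326 open 0.020245075727847516 shift [-0.021  0.004  0.018] turnz -0.0
pos [0.4113 0.1224 0.0106] yaw -0.326 open 0.020245075727847516 shift [1.161 0.004 0.016] turnz -0.0
```

View pics/w4.png

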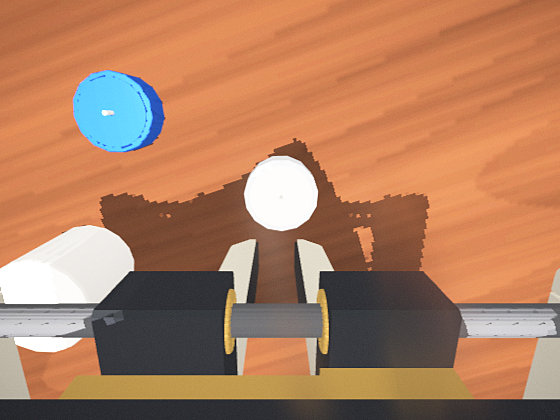

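Light A at (281,192) is centred ahead. The blue look-alike (112,110) and the votive (70,280) are off to the side and clear of the path. Pushing.

Request:
jog_arm:
  rows:
    - [[0.03,0.004,0.015],[0,0,0]]
    - [[0.07,0.004,0.018],[0,0,0]]
    - [[0.12,0.004,0.018],[0,0,0]]
    - [[0.18,0.004,0.018],[0,0,0]]
    - [[0.24,0.004,0.018],[0,0,0]]

```text
t: 9.8
tool_pos: [0.4587, 0.106, 0.0076]
orientation: [-3.1, 0.511, -0.001]
force: [-0.0, -0.3, -0.4]
opening: 0.0201
gripper_force: 0.2
```

Request:
jog_arm:
  rows:
    - [[0.06,0,0],[0,0,0]]
    - [[0.12,0,0],[0,0,0]]
    - [[0.18,0,0],[0,0,0]]
    - [[0.24,0,0],[0,0,0]]
    - [[0.3,0,0],[0,0,0]]

```text
t: 10.3
tool_pos: [0.515, 0.0869, 0.0071]
orientation: [3.1, -0.51, -0.0]
force: [-0.3, 0.1, 0.5]
opening: 0.0199
gripper_force: 0.1
```

Run:
```python
from h import *
b=w2b((.443,.1108)); g=np.array([.010,.060]); d=g-b; a=np.arctan2(d[1],d[0])+YAW; u=np.array([np.cos(a),np.sin(a)])
go(*(b2w(*g)-.0237*u),.007,a);lights()
```

```text
pos [0.515  0.0869 0.0071] yaw -0.326 open 0.019869688269060073 shift [0.613 0.002 0.   ] turnz -0.0
[ 17  17 218] [ 0.6474 -0.0081  0.018 ] bay [0.0104 0.0119]
[ 17  16 220] [ 0.6361 -0.0649  0.018 ] bay [ 0.0068 -0.0459]
[ 40  36 878] [ 0.5038 -0.3747  0.018 ] bay [-0.0826 -0.3707]
```

Request:
jog_arm:
  rows:
    - [[0.06,0,0],[0,0,0]]
    - [[0.12,0,0],[0,0,0]]
    - [[0.18,0,0],[0,0,0]]
    - [[0.24,0,0],[0,0,0]]
    - [[0.3,0,0],[0,0,0]]

```text
t: 10.85
tool_pos: [0.5716, 0.0678, 0.007]
orientation: [3.1, -0.51, -0.0]
force: [-0.5, -0.6, -0.2]
opening: 0.0197
gripper_force: 0.1
```

Request:
jog_arm:
  rows:
    - [[0.06,0,0],[0,0,0]]
    - [[0.12,0,0],[0,0,0]]
    - [[0.18,0,0],[0,0,0]]
    - [[0.24,0,0],[0,0,0]]
    - [[0.27,0,0],[0,0,0]]

```text
t: 11.35
tool_pos: [0.623, 0.0503, 0.0071]
orientation: [-3.1, 0.511, -0.001]
force: [0.3, -0.0, -0.2]
opening: 0.0195
gripper_force: 0.1
```

Request:
jog_arm:
  rows:
    - [[0.02,0,0],[0,0,0]]
    - [[0.03,0,0],[0,0,0]]
    - [[0.035,0,0],[0,0,0]]
    - [[-0.02,0,0],[0,0,0]]
    - [[-0.1,0,0],[0,0,0]]

```text
t: 11.85
tool_pos: [0.6031, 0.0571, 0.0073]
orientation: [-3.1, 0.511, -0.001]
force: [-0.5, -0.4, 0.2]
opening: 0.02
gripper_force: 0.0
```

Request:
jog_arm:
  rows:
    - [[-0.2,0,-0.05],[0,0,0]]
    - [[-0.3,0,-0.25],[0,0,0]]
    - [[-0.45,0,-0.45],[0,0,0]]
    - [[-0.65,0,-0.6],[0,0,0]]
    - [[-0.85,0,-0.7],[0,0,0]]

```text
t: 12.35
tool_pos: [0.4417, 0.1121, 0.1498]
orientation: [-3.099, 0.511, -0.005]
force: [-0.3, 0.3, 0.5]
opening: 0.0201
gripper_force: 0.0
```

Run:
```python
from h import *
lights()
c=cam('top');cv2.imwrite('pics/t9.png',cv2.resize(c['frame'][:,:,::-1],(800,600),interpolation=cv2.INTER_CUBIC))
```

```text
[ 16  16 216] [0.6507 0.0429 0.018 ] bay [0.0068 0.0629]
[ 17  17 217] [ 0.6474 -0.0082  0.018 ] bay [0.0104 0.0118]
[ 17  16 220] [ 0.6361 -0.0649  0.018 ] bay [ 0.0068 -0.0459]
```

View pics/t9.png

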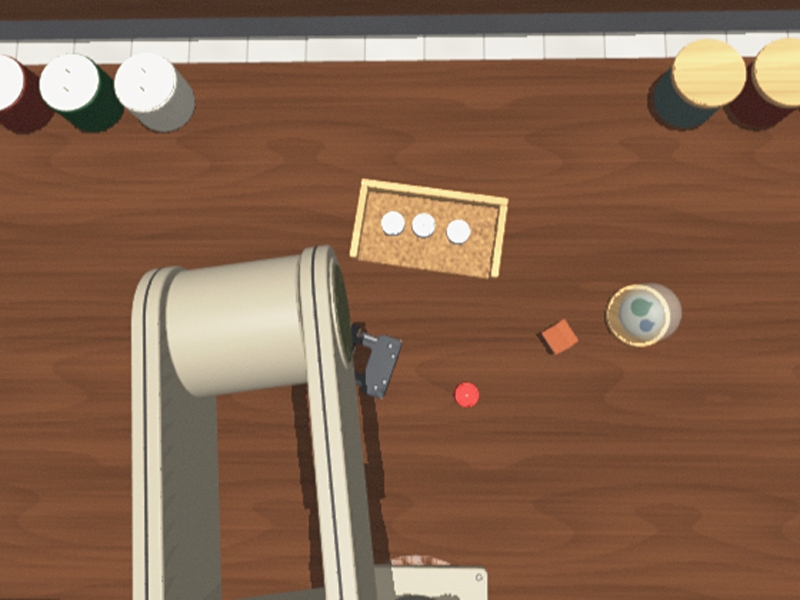

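The final view shows all three white lights flat inside the bay at (392,223), (423,226) and (458,232). The house (560,337) and globe (640,315) are in place, and the hand is up and clear. I let the arm settle, then hand in.

Request:
jog_arm:
  rows:
    - [[0,0,0],[0,0,0]]
    - [[0,0,0],[0,0,0]]
    - [[0,0,0],[0,0,0]]

```text
t: 12.75
tool_pos: [0.442, 0.1112, 0.1459]
orientation: [3.099, -0.511, -0.003]
force: [0.1, -0.9, 0.1]
opening: 0.0203
gripper_force: 0.0
```

```bash
python3 -c "
from plant import robot
print(robot.close_job())"
```

```text
the job is handed in; nothing more can be done
None
```

The job is handed in at about 13 s with no verdict returned: all three tea lights lie flat inside the bay and the hand is clear; in the last picture house and globe are in place, but the arm hid the votive and jar (never touched).

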